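# Reassemble a disc-spring cartridge and lock its bayonet cover

## Robot

A 6-joint arm with a two-finger parallel gripper is mounted at the origin on a cart in front of the work surface, level with it; the furniture and walls round the work are solid. World frame = base frame: x ahead of the robot, y to its left, z up, the work surface at z = 0. Lengths are in m, angles in degrees, forces in N, time in s.
With the tool pointing down it reaches from about 0.325 to 0.85 m from the base axis. Payload 15.5 kg.
Tool frame: the origin (TCP) lies at the very end of the fingers, on their centre line; the grasp point (between the pads) lies arm.grip_depth behind it (arm.grip_depth is the distance from the TCP to the grasp point, in m); z points along the fingers, y is the line along which they close (so a half turn about z gives the same grasp; the last joint's range is limited). The gripper opens to 91 mm and grips with 3 to 60 N. Pads are 32 mm wide; open, the fingers measure 118 mm over their backs; the gripper's body (76 mm by 178 mm) begins 60 mm behind the grasp point.
Start: joints at [70.56, 28.281, 77.091, -0, 74.628, -5.472], TCP at [0.151, 0.607, 0.214] pointing down, gripper open.
Joint ranges: [-166.48, 166.48], [-47.26, 123.95], [12.59, 153.08], [-70.14, 250.14], [6.76, 159.57], [-176.63, 176.63]. Speed limits (degrees/s): [108.29, 108.29, 147.25, 172.46, 172.46, 172.46].

## Interface

Orientations are given as a 3x3 rotation matrix whose columns are the frame's x, y, z axes.
In Python, from rig import arm gives the robot as it stands. Calls block until the motion is done:
- arm.move_to(position, orientation): joint-space move of the TCP to a pose.
- arm.move_l(position, orientation=None, feed=0.15): straight line of the TCP; orientation=None keeps the orientation; feed is the mean speed in m/s.
- arm.move_joints(angles): joint-space move.
- arm.grip(opening): finger opening in m; the grip force is fixed at half the most; returns when the fingers have stopped.
- arm.sleep(seconds).
- arm.solve_ik(position, orientation): joint angles nearest the present ones, or None.
- arm.snapshot(name): name is "scene" or "top"; returns the picture (384x512x3 uint8, red, green, blue); there is no depth.
- arm.get_calibration(name): a dict with "intrinsics" (3x3 intrinsics, pixels), "cam_to_world" (4x4, takes a point from camera to world coordinates). Camera axes: x right, y down, z forward; pixel columns grow to the right and rows downward; lengths in m; the calibration is good to about 2 mm. A picture is of the moment at which its call begins. get_calibration takes no time and is no camera call.
A pose or a line that the arm cannot do raises arm.Unreachable and nothing moves.
- arm.sign_off(): hands the job in; it is judged then, once.
Readings, each from a call of its own:
- arm.current_t(): time.
- arm.current_joint_positions(): joint angles.
- arm.current_dq(): joint speeds.
- arm.current_tau(): joint torques, N m.
- arm.current_ee_pos(): TCP position.
- arm.current_tool_rot(): TCP orientation.
- arm.current_force(): force on the tool from outside, world axes, zero at the start.
- arm.current_torque(): the same for the moment, N m.
- arm.current_width(): finger opening in m.
- arm.current_grasp_force(): force on a finger pad.
Only numpy, scipy, OpenCV 4.12 (cv2) and the standard library are available. Lean on these libraries where they do the work, as an engineer would, in place of code of your own. Each camera call takes 0.05 s, during which the arm holds its last target. There are 200 camera calls.

## Task

Pull the orange transport cap off the arbor of the spring cartridge and put it in the red tray, then stack all the loose cone washers on the arbor, each facing the opposite way to the one beneath it (do not turn any over: pick the order by how they lie). Then put the blue cover over the stack with its pins between the two lugs and turn it clockwise, seen from above, until it is tight against the stops and stays so. Leave the multimeter, the tape and the screwdriver alone.

Things in the scene. Friction and masses are not known exactly. Their poses are not given: they have to be found in the camera images.
- cartridge: Spring cartridge bolted to the bench: grey round base 128 mm across, 10 mm thick. Origin: centre of its underside, z up. In the middle an aluminium pedestal 60 mm across, top 24 mm above the bench, with the steel arbor on it. Two dark bayonet lugs stand on the base at its +x and -x sides; the +y and -y sides are free for fingers.
- arbor_top (a point): Top of the arbor, 84 mm above the bench. The arbor is 20 mm thick up to a chamfered shoulder at 68 mm, then a 13 mm tip to 84 mm. Two sprung brass balls in the tip at 76 mm, on the cartridge's +y and -y sides, stand out to 10 mm from the axis.
- lug_stop_a (a point): Foot of the end stop of the lug on the cartridge's +x side, 50 mm from the axis and 11 mm to -y. Each lug spans 39 to 59 mm from the axis, 43 mm high: a hook closed by this stop at its clockwise end (from above), open at its counter-clockwise end, where its ramp starts 30 degrees before the cartridge's x axis, with its underside 35 mm above the bench, falling to 28 mm near the x axis.
- lug_stop_b (a point): The same point of the lug on the cartridge's -x side. A cover pin goes in under the open end and, turned clockwise, is drawn down about 4 mm by the ramp, then meets the stop about 3 degrees past the x axis. To set the cover down, its pins must be 50 to 130 degrees counter-clockwise of the x axis, clear of both lugs.
- pedestal_top (a point): Centre of the pedestal's top, 24 mm above the bench: the first washer lies here around the arbor.
- seal (a joint): The black rubber-faced seal plate round the pedestal (76 mm across, top 18 mm above the bench): how far it is pressed down, m, 0 to 0.006. Sprung: starts to yield at 4 N, then 1 N per mm. The cover's rim stands on it; with the cover locked it reads about 0.004.
- transport_cap: Orange plastic transport cap, 27 mm square, 32 mm high, snapped over the arbor's tip. Origin: centre of its open underside, z up, x and y along its flats (at the start along the cartridge's). The lowest 20 mm are hollow; inner lips on its +y and -y sides sit under the sprung balls: it needs a straight upward pull of about 10 to 15 N to let go. Grip its flats.
- parts_tray: Open red tray fixed to the bench, inside 124 mm (x) by 136 mm (y), floor 2 mm, walls 2 to 3 mm thick and 50 mm high. Origin: centre of its underside.
- cover: Blue bell cover, 73 mm across, 66 mm inside, 76 mm deep, standing on its open rim. Origin: centre of its rim plane, z up. Its top is 80 mm above the rim; on it a black crossbar handle along its x axis, 70 x 14 x 30 mm. Two steel pins, 8 mm thick, stick out on its +x and -x sides right under the handle's ends, to 49 mm from the axis, 10 mm above the rim. 0.2 to 0.33 kg.
- washer_crown_1: Cone washer (disc spring), 46 mm across, 25 mm hole, starts lying crown up: the copper-coloured bulging face shows, the narrow edge is highest and the wide edge lies on the bench. Sheet 7 mm thick, 11 mm high in all; outer rim is an upright face 7 mm tall, from 0 to 7 mm above the origin. Origin: centre of its underside as it starts; z up. May be absent (None from the start).
- washer_crown_2: Cone washer (disc spring), 46 mm across, 25 mm hole, starts lying crown up: the copper-coloured bulging face shows, the narrow edge is highest and the wide edge lies on the bench. Sheet 7 mm thick, 11 mm high in all; outer rim is an upright face 7 mm tall, from 0 to 7 mm above the origin. Origin: centre of its underside as it starts; z up. May be absent (None from the start).
- washer_hollow_1: Cone washer (disc spring), 46 mm across, 25 mm hole, starts lying hollow up like a dish: the plain steel dished face shows, the wide edge is highest and the narrow edge lies on the bench. Sheet 7 mm thick, 11 mm high in all; outer rim is an upright face 7 mm tall, from 4 to 11 mm above the origin. Origin: centre of its underside as it starts; z up. May be absent (None from the start).
- washer_hollow_2: Cone washer (disc spring), 46 mm across, 25 mm hole, starts lying hollow up like a dish: the plain steel dished face shows, the wide edge is highest and the narrow edge lies on the bench. Sheet 7 mm thick, 11 mm high in all; outer rim is an upright face 7 mm tall, from 4 to 11 mm above the origin. Origin: centre of its underside as it starts; z up. May be absent (None from the start).
- multimeter: Bystander: teal hand multimeter, 146 x 69 x 47 mm, lying behind the cartridge. Leave alone.
- tape_black: Bystander: roll of black tape, 62 mm across, 19 mm high, lying at the front left. Leave alone.
- screwdriver_red: Bystander: red screwdriver, 204 mm long, 29 mm thick, lying at the back right. Leave alone.

How it is judged:
By the outcome, as a careful person would: the job done as asked, in the order asked, and still so for the second after the job is handed in, with the robot touching nothing.
Of washer_crown_2, washer_hollow_2 only 1 to 2 are there at a start; the rules pass over those that are not, and their reading is None.
At some moment in a run one of washer_crown_1, washer_hollow_1, washer_crown_2, washer_hollow_2 may be knocked a few centimetres aside while the robot is not near it.
It also fails if it takes over 208 s, if anything falls off the work surface, if the arm or the gripper's body presses on something with over 40 N, if the wrist force passes 120 N, or if a joint passes its speed limit or range.

## Working session

There is one attempt and no reset: what is moved stays moved. The work goes in short steps, each a Python script; the robot and the scene stay as the last script left them, time stands still between calls to the robot, and variables do not carry over. Pictures are saved under pics/ and viewed, at most 14 in all, crops included, and the job is handed in when it is done.

```bash
mkdir -p pics; ls; python3 - <<'E'
from rig import arm
import cv2,numpy as np
np.set_printoptions(precision=4,suppress=True)
for n in("scene","top"):
    im=arm.snapshot(n); cv2.imwrite(f"pics/{n}0.png",cv2.resize(im[:,:,::-1],(800,600),interpolation=cv2.INTER_CUBIC)); cv2.imwrite(f"raw_{n}0.png",im[:,:,::-1])
    c=arm.get_calibration(n);print(n,c["intrinsics"],c["cam_to_world"])
print(arm.current_tool_rot(),arm.grip_depth,arm.current_t(),arm.current_width())
E
```

```text
pics
scene [[418.3336   0.     255.5777]
 [  0.     418.3336 196.0215]
 [  0.       0.       1.    ]] [[ 0.7078 -0.3174  0.6311 -0.0695]
 [-0.7063 -0.3021  0.6402 -0.69  ]
 [-0.0125 -0.8989 -0.438   0.5449]
 [ 0.      0.      0.      1.    ]]
top [[347.3102   0.     257.5627]
 [  0.     347.3102 193.6046]
 [  0.       0.       1.    ]] [[-0.0043 -0.9965  0.084   0.4812]
 [-0.9999  0.0029 -0.0169 -0.012 ]
 [ 0.0166 -0.0841 -0.9963  1.0841]
 [ 0.      0.      0.      1.    ]]
[[-0.9704  0.2414 -0.0003]
 [ 0.2414  0.9704 -0.001 ]
 [ 0.0001 -0.0011 -1.    ]] 0.0188 0.1 0.09116512691289128
```

View pics/scene0.png

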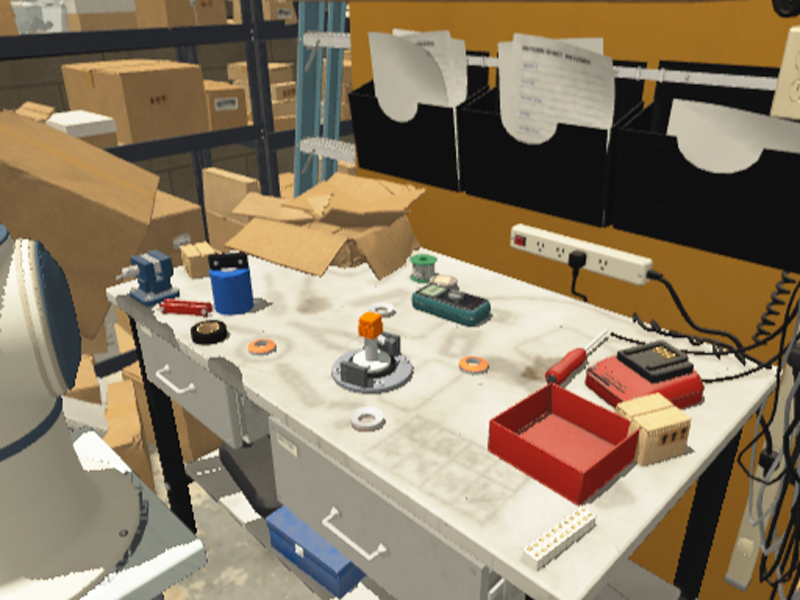

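View pics/top0.png

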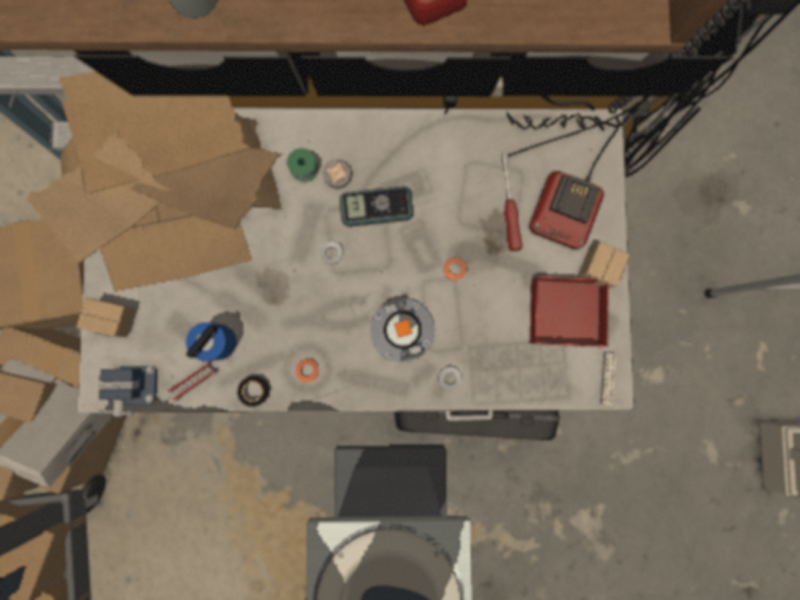

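```bash
cat > h.py <<'E'
import cv2,numpy as np
from rig import arm
np.set_printoptions(precision=4,suppress=True)
CAL={n:arm.get_calibration(n) for n in("scene","top")}
def px2w(n,u,v,z):
    K,T=CAL[n]["intrinsics"],CAL[n]["cam_to_world"]
    d=T[:3,:3]@np.linalg.solve(K,[u,v,1]);o=T[:3,3]
    return o+d*(z-o[2])/d[2]
def w2px(n,p):
    K,T=CAL[n]["intrinsics"],CAL[n]["cam_to_world"]
    q=K@(T[:3,:3].T@(np.asarray(p)-T[:3,3]));return q[:2]/q[2]
def tri(uvs):
    A,b=0,0
    for n,(u,v) in uvs.items():
        K,T=CAL[n]["intrinsics"],CAL[n]["cam_to_world"]
        d=T[:3,:3]@np.linalg.solve(K,[u,v,1]);d/=np.linalg.norm(d);P=np.eye(3)-np.outer(d,d)
        A=A+P;b=b+P@T[:3,3]
    return np.linalg.solve(A,b)
def rot(yaw):  # tool down, tool y (closing) along world angle yaw
    a=np.radians(yaw);y=np.array([np.cos(a),np.sin(a),0]);z=np.array([0,0,-1.]);return np.c_[np.cross(y,z),y,z]
def crop(im,u,v,w,h,W,H):
    u,v=int(u-w/2),int(v-h/2);return cv2.resize(im[v:v+h,u:u+w],(W,H),interpolation=cv2.INTER_CUBIC)
E
python3 - <<'E'
from h import *
t=cv2.imread("raw_top0.png");s=cv2.imread("raw_scene0.png")
a=crop(t,258,209,50,36,400,300);b=crop(t,134,218,50,36,400,300)
c=crop(s,237,222,80,60,400,300);d=crop(s,148,180,50,36,400,300)
cv2.imwrite("pics/tiles.png",np.vstack([np.hstack([a,b]),np.hstack([c,d])]))
# orange blobs
for n,im in(("top",t),("scene",s)):
    hsv=cv2.cvtColor(im,cv2.COLOR_BGR2HSV)
    m=cv2.inRange(hsv,(4,140,120),(18,255,255))
    k,l,st,ce=cv2.connectedComponentsWithStats(m)
    for i in range(1,k):
        if st[i,4]>25: print(n,st[i],ce[i],px2w(n,*ce[i],.006))
E
```

```text
top [285 165  13  14  72] [290.8194 172.0278] [ 0.6397 -0.1349  0.006 ]
top [253 205  10  10  79] [257.7468 209.4177] [ 0.5229 -0.0306  0.006 ]
top [190 230  13  14  77] [196.039 237.   ] [0.4388 0.1595 0.006 ]
scene [ 223    0  289   58 8347] [375.074   17.7697] [8.8472 4.5314 0.006 ]
scene [313  43   5  14  55] [314.6727  48.5818] [3.6257 2.1457 0.006 ]
scene [53 44  7 12 59] [56.2712 49.661 ] [1.7877 4.274  0.006 ]
scene [411  51   9  18 106] [414.7547  58.6226] [3.6008 1.0294 0.006 ]
scene [ 0 80 12  8 27] [ 4.4444 83.2222] [0.7666 2.5928 0.006 ]
scene [ 13  86  87  43 274] [ 57.792  107.5876] [0.74   1.6212 0.006 ]
scene [ 228  101  272  121 7612] [375.1252 163.3104] [ 1.1761 -0.0195  0.006 ]
scene [ 368  172  103   51 1522] [407.0999 192.6399] [ 1.0324 -0.2111  0.006 ]
scene [488 175  24  38 196] [500.2959 194.8163] [ 1.2037 -0.4126  0.006 ]
scene [505 185   7  16  33] [508.5152 191.9697] [ 1.2407 -0.4235  0.006 ]
scene [229 200  16  17 221] [236.6199 207.9819] [0.617  0.0821 0.006 ]
scene [502 202   8  20  63] [505.3016 211.9048] [ 1.1008 -0.4573  0.006 ]
scene [477 214  23  1
[... 400 characters left out ...]
75 -0.5098  0.006 ]
scene [ 330  264   68   42 1167] [363.0111 283.0746] [ 0.5711 -0.3504  0.006 ]
scene [ 448  265   46  119 1631] [468.4862 342.6315] [ 0.555  -0.5659  0.006 ]
scene [426 274  10  10  35] [430.9429 278.6   ] [ 0.6816 -0.443   0.006 ]
scene [482 279   8  25  62] [484.9677 288.9194] [ 0.7238 -0.5346  0.006 ]
scene [474 287   7  14  54] [477.5556 293.0926] [ 0.7002 -0.5289  0.006 ]
scene [ 404  308   42   66 1046] [426.3604 345.1099] [ 0.5    -0.5177  0.006 ]
scene [497 310  11  35 173] [501.9538 327.5838] [ 0.6322 -0.5944  0.006 ]
scene [491 353   5  12  39] [492.7949 357.9744] [ 0.5485 -0.6066  0.006 ]
scene [501 372   6  11  32] [503.     376.0938] [ 0.5216 -0.6302  0.006 ]
```

View pics/tiles.png

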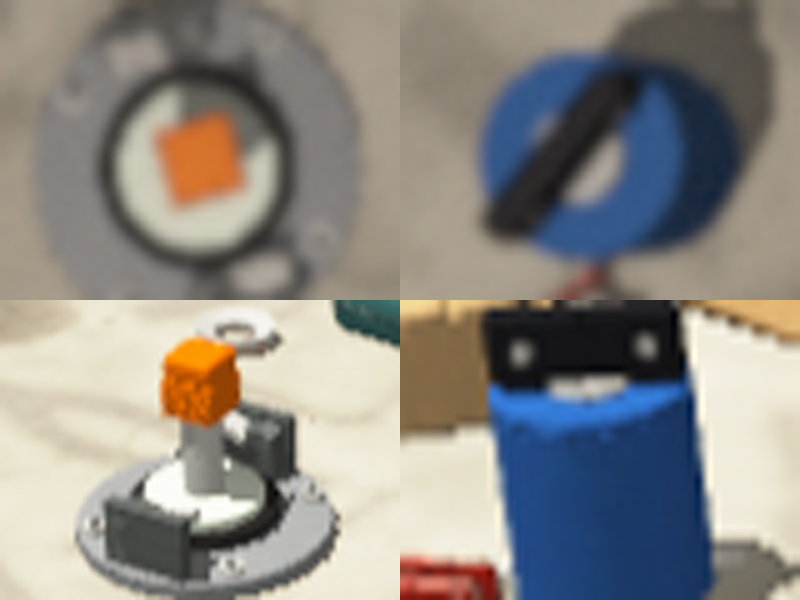

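```bash
python3 - <<'E'
from h import *
print("cap top",px2w("top",257.75,209.4,.098))
# scene: cap top face centre: tile (200,358)->(237-40+200/5, 222-30+58/5) ; bottom of arbor at pedestal (204,490)
print("cap scene mid top", px2w("scene",197+200/5,192+53/5,.098), "tri",tri({"top":(257.75,209.4),"scene":(237,192+53/5)}))
# base plate circle in top tile: x 35..360,y? centre ~ (198,155) ; pedestal (195,165)
print("base",px2w("top",233+198/8,191+158/8,.01),"ped",px2w("top",233+199/8,191+163/8,.024))
print("base scene",px2w("scene",197+208/5,192+225/5,.01))
print("cover handle",px2w("top",129,219,.11))
# cover scene: handle top edge tile (485..685, 300->?), 
print("cover scene rim?",w2px("scene",px2w("top",129,219,.11)))
t=cv2.imread("raw_top0.png");s=cv2.imread("raw_scene0.png")
print("tray",px2w("top",365,199,.05), px2w("top",365,199,.002))
P=[px2w("top",*q,.006) for q in((213,161),(288,241),(290.8,172),(196,237))]
tiles=[]
for n,im in(("top",t),("scene",s)):
  for p in P[:2]:
    u,v=w2px(n,p);u,v=int(u),int(v);print(n,u-20,v-15); tiles.append(crop(im,u,v,40,30,400,300))
cv2.imwrite("pics/wash.png",np.vstack([np.hstack(tiles[:2]),np.hstack(tiles[2:])]))
E
```

```text
cap top [ 0.5193 -0.0291  0.098 ]
cap scene mid top [ 0.519  -0.0301  0.098 ] tri [ 0.5195 -0.0292  0.0975]
base [ 0.5186 -0.0306  0.01  ] ped [ 0.5162 -0.0307  0.024 ]
base scene [ 0.512  -0.0394  0.01  ]
cover handle [0.4935 0.3293 0.11  ]
cover scene rim? [145.2645 162.6125]
tray [ 0.5512 -0.3518  0.05  ] [ 0.5545 -0.3676  0.002 ]
top 193 145
top 268 226
scene 225 183
scene 215 252
```

View pics/wash.png

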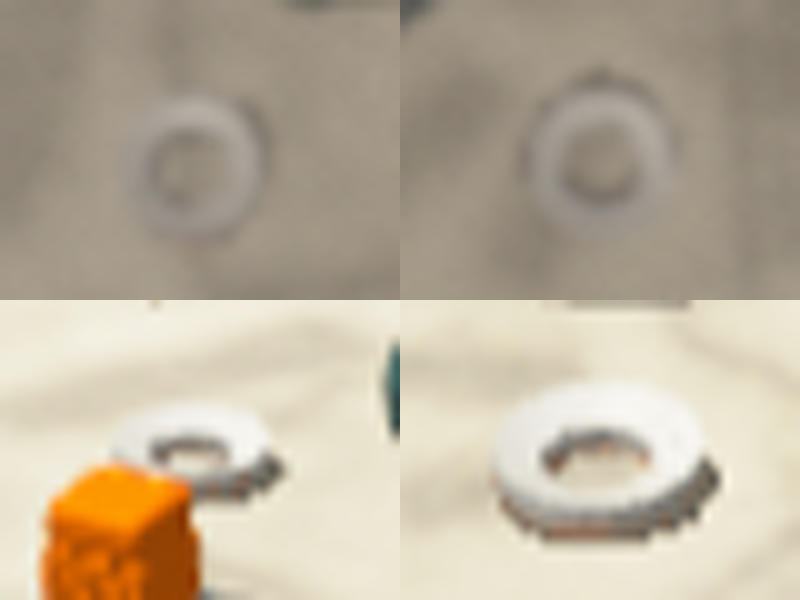

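```bash
cat >> h.py <<'E'
R0=15.0
def go(p,yaw):
    arm.move_to(p,rot(best(p,yaw)))
def best(p,yaw):
    c=[]
    for y in(yaw,yaw+180):
        q=arm.solve_ik(p,rot(y))
        if q is not None:c.append((np.abs(np.array(q)-arm.current_joint_positions()).max(),y))
    return min(c)[1]
def st(m=""):
    print(m,"t%.1f"%arm.current_t(),"p",arm.current_ee_pos(),"F",arm.current_force(),"w %.4f"%arm.current_width(),"g %.1f"%arm.current_grasp_force())
def seg(n):
    im=arm.snapshot(n);return im[:,:,::-1].copy()
E
python3 - <<'E'
from h import *
C=np.array([.5193,-.0293])
p=[*C,.16]
arm.move_l([.151,.607,.25]) if False else None
go(p,15); st("above")
print(arm.current_joint_positions())
arm.grip(.06)
arm.move_l([*C,.073],feed=.08); st("at")
arm.grip(.02); st("gripped")
E
```

```text
above t2.7 p [ 0.5194 -0.0287  0.16  ] F [ 0.0133  0.2843 -0.4618] w 0.0917 g 0.0
[ -9.7439  23.6095  95.6516   0.0069  60.7356 -24.8048]
at t4.6 p [ 0.5196 -0.0293  0.0734] F [-0.849   0.0022  0.189 ] w 0.0602 g 0.0
gripped t5.2 p [ 0.5193 -0.0293  0.073 ] F [ 0.553  -0.3662  0.4455] w 0.0268 g 30.0
```

```bash
python3 - <<'E'
from h import *
C=np.array([.5193,-.0293])
arm.grip(.06); go([*C,.073],105); st("rot"); arm.grip(.02); st("grip")
p=arm.current_ee_pos()
arm.move_l([p[0],p[1],.10],feed=.05); st("pull"); 
arm.move_l([p[0],p[1],.17],feed=.15); st("up")
im=seg("scene"); cv2.imwrite("pics/cap.png",crop(im,237,200,120,90,800,600))
E
```

```text
rot t7.3 p [ 0.5193 -0.0293  0.073 ] F [ 0.192   0.7527 -0.6896] w 0.0602 g 0.0
grip t7.9 p [ 0.5193 -0.0293  0.073 ] F [-0.6568  0.6801  1.1772] w 0.0270 g 30.0
pull t8.6 p [ 0.5193 -0.0293  0.1001] F [ 0.3825 -0.0347 -0.1083] w 0.0269 g 30.0
up t9.2 p [ 0.5189 -0.0292  0.1693] F [-0.2993  0.534  -0.6289] w 0.0269 g 30.0
```

View pics/cap.png

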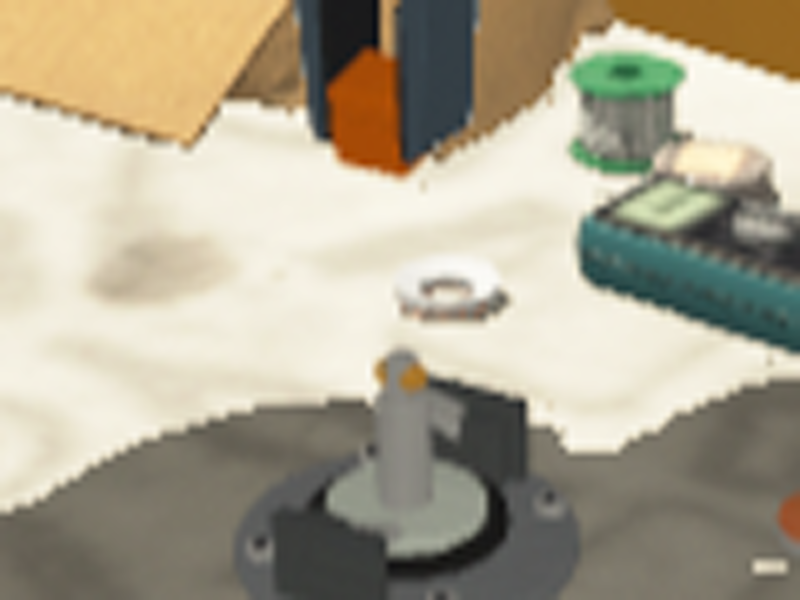

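```bash
cat >> h.py <<'E'
def washers():
    """copper washers from top camera, world"""
    im=seg("top");hsv=cv2.cvtColor(im,cv2.COLOR_BGR2HSV)
    m=cv2.inRange(hsv,(4,140,120),(18,255,255));k,l,s,ce=cv2.connectedComponentsWithStats(m)
    return im,[px2w("top",*ce[i],.006)[:2] for i in range(1,k) if s[i,4]>35]
E
python3 - <<'E'
from h import *
T=np.array([.552,-.355])
go([*T,.17],90); st()
arm.move_l([*T,.013],feed=.2); st(); arm.grip(.05); arm.move_l([*T,.17],feed=.25)
st("out"); im,w=washers(); print(w)
cv2.imwrite("pics/top1.png",cv2.resize(im[96:288,128:384],(800,600),interpolation=cv2.INTER_CUBIC))
im=seg("scene");cv2.imwrite("raw_s1.png",im)
E
```

```text
t10.5 p [ 0.5522 -0.3536  0.1699] F [ 0.3708  0.1456 -0.1986] w 0.0268 g 30.0
 t11.5 p [ 0.5526 -0.3549  0.0137] F [ 0.2918 -0.0904 -0.1944] w 0.0269 g 30.0
out t12.8 p [ 0.5514 -0.3546  0.1688] F [-1.1256 -0.0064 -0.833 ] w 0.0499 g 0.0
[array([0.439 , 0.1592])]
```

View pics/top1.png

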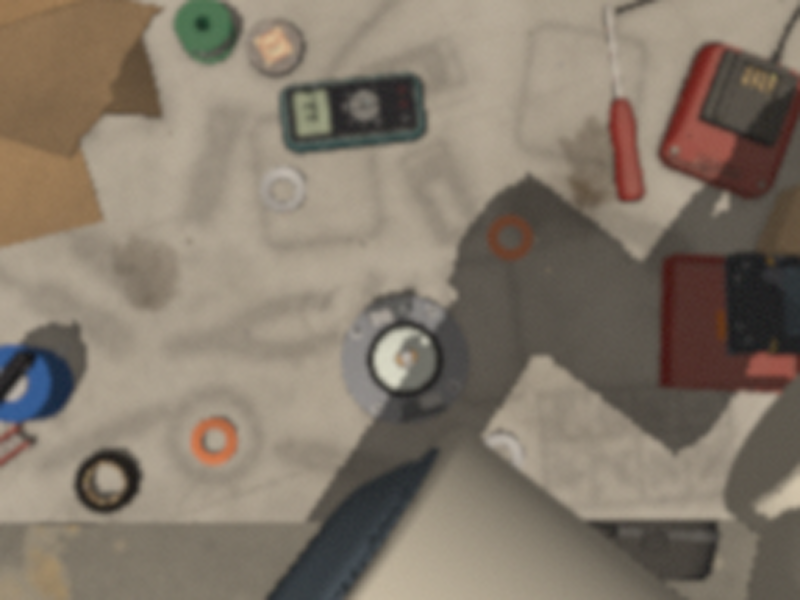

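```bash
cat >> h.py <<'E'
C=np.array([.5193,-.0293])
def pick(xy,off,yaw=105):
    """off: TCP height above the washer underside"""
    arm.grip(.075); go([*xy,.10],yaw+90)
    arm.move_l([*xy,off],feed=.15); arm.grip(.03); st("grip1")
    arm.grip(.058); go([*xy,off],yaw); arm.grip(.03); st("grip2")
    arm.move_l([*xy,.15],feed=.2); st("lifted")
def place(zu,off):
    """zu: underside height of resting place"""
    go([*C,.15],105)
    arm.move_l([*C,.105],feed=.15); st("tip")
    for z in np.arange(.085,zu+off+.012,-.01):
        arm.move_l([*C,z],feed=.08); F=arm.current_force()
        if abs(F[2])>8: st("FORCE at %.3f"%z); return False
    arm.move_l([*C,zu+off+.002],feed=.05); st("low")
    arm.grip(.06); arm.move_l([*C,.17],feed=.2); st("up"); return True
E
python3 - <<'E'
from h import *
pick([.6390,-.1352],.002)
if .044<arm.current_width()<.048: print(place(.024,.002))
go([.40,-.30,.2],105)
im,w=washers();print(w);im2=seg("scene")
cv2.imwrite("pics/p1.png",np.hstack([cv2.resize(im[96:288,160:352],(400,400),interpolation=cv2.INTER_CUBIC),crop(im2,237,215,80,80,400,400)]))
E
```

```text
grip1 t16.2 p [ 0.6391 -0.1352  0.0021] F [-0.5095 -0.7721  1.4353] w 0.0466 g 30.0
grip2 t18.4 p [ 0.639  -0.1352  0.002 ] F [-0.6196  0.1559 -0.6097] w 0.0467 g 30.0
lifted t19.3 p [ 0.6383 -0.135   0.1489] F [-0.7204  0.1518 -1.3567] w 0.0466 g 30.0
tip t20.4 p [ 0.5196 -0.0297  0.1048] F [ 0.182   0.2869 -0.6294] w 0.0467 g 30.0
low t22.4 p [ 0.5191 -0.0293  0.0277] F [ 0.2055 -0.277  -0.507 ] w 0.0464 g 30.0
up t23.7 p [ 0.5187 -0.0292  0.1691] F [-0.7232 -0.1216 -0.7031] w 0.0603 g 0.0
True
[array([ 0.516 , -0.0217]), array([0.4383, 0.1592])]
```

View pics/p1.png

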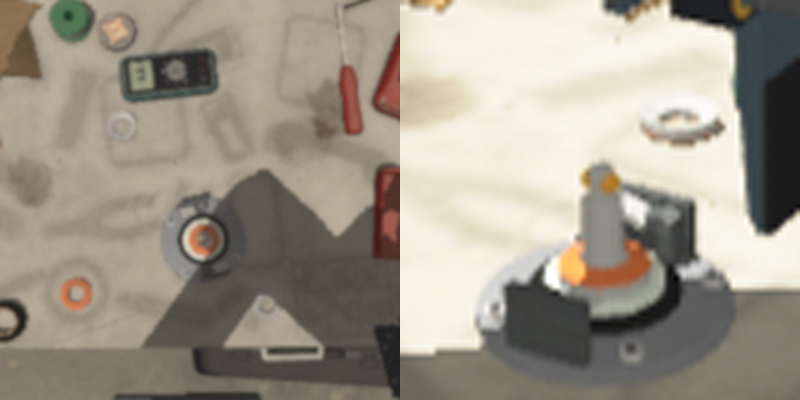

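The back steel washer has been knocked aside (top ≈ (219,156) now; it was (212,161)), and the first crown is seated. Next the near hollow one.

```bash
python3 - <<'E'
from h import *
p=px2w("top",287.6,241.4,.011)[:2];print(p)
pick(p,.006)
if .044<arm.current_width()<.049: print(place(.035,.006))
go([.40,-.30,.2],105)
im,w=washers();print(w);im2=seg("scene")
a=cv2.resize(im[130:180,190:240],(400,400),interpolation=cv2.INTER_CUBIC)
cv2.imwrite("pics/p2.png",np.hstack([a,crop(im2,237,215,80,80,400,400)]))
E
```

```text
[ 0.4242 -0.1218]
grip1 t28.5 p [ 0.4243 -0.1218  0.0062] F [-0.6432  0.1975  6.6371] w 0.0457 g 30.0
grip2 t30.7 p [ 0.4242 -0.1218  0.006 ] F [-0.5631 -0.0277 -1.588 ] w 0.0455 g 30.0
lifted t31.6 p [ 0.4237 -0.1216  0.1493] F [-0.0113  0.2927 -0.9703] w 0.0455 g 30.0
tip t32.6 p [ 0.5187 -0.0299  0.105 ] F [1.1892 1.2219 0.2112] w 0.0455 g 30.0
low t34.3 p [ 0.5191 -0.0293  0.0427] F [-0.6148 -0.2078 -0.4217] w 0.0462 g 30.0
up t35.5 p [ 0.5187 -0.0292  0.1691] F [0.4191 0.0165 0.2216] w 0.0599 g 0.0
True
[array([0.439 , 0.1598])]
```

View pics/p2.png

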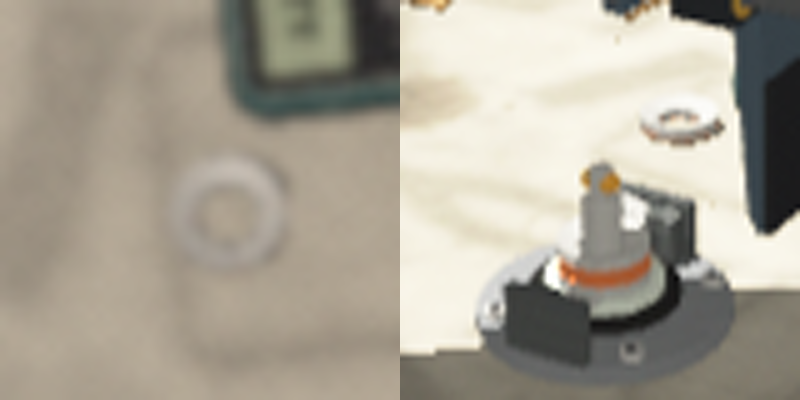

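```bash
sed -i 's/def pick(xy,off,yaw=105):/def pick(xy,off,yaw=105,d=90,o=.075):/; s/arm.grip(.075); go(\[\*xy,.10\],yaw+90)/arm.grip(o); go([*xy,.10],yaw+d)/' h.py; python3 - <<'E'
from h import *
pick(np.array([.4385,.1585]),.002)
if .044<arm.current_width()<.049: print(place(.046,.002))
go([.40,-.30,.2],105)
im,w=washers();print(w);im2=seg("scene")
a=cv2.resize(im[130:180,190:240],(400,400),interpolation=cv2.INTER_CUBIC)
cv2.imwrite("pics/p3.png",np.hstack([a,crop(im2,237,215,80,80,400,400)]))
E
```

```text
grip1 t40.2 p [0.4387 0.1585 0.0021] F [ 0.5914 -1.3597  3.1787] w 0.0454 g 30.0
grip2 t42.5 p [0.4385 0.1585 0.002 ] F [ 0.2428 -0.3376 -0.8398] w 0.0454 g 30.0
lifted t43.4 p [0.4379 0.1584 0.1493] F [-0.6476  0.4121 -1.0883] w 0.0452 g 30.0
tip t44.7 p [ 0.519  -0.0284  0.1051] F [ 0.3506 -0.2291 -0.2961] w 0.0453 g 30.0
low t46.1 p [ 0.5191 -0.0293  0.0497] F [ 0.2542 -0.9179 -0.5305] w 0.0451 g 30.0
up t47.2 p [ 0.5188 -0.0292  0.1692] F [-0.1222 -0.3287 -0.3106] w 0.0601 g 0.0
True
[array([ 0.5223, -0.0208])]
```

View pics/p3.png

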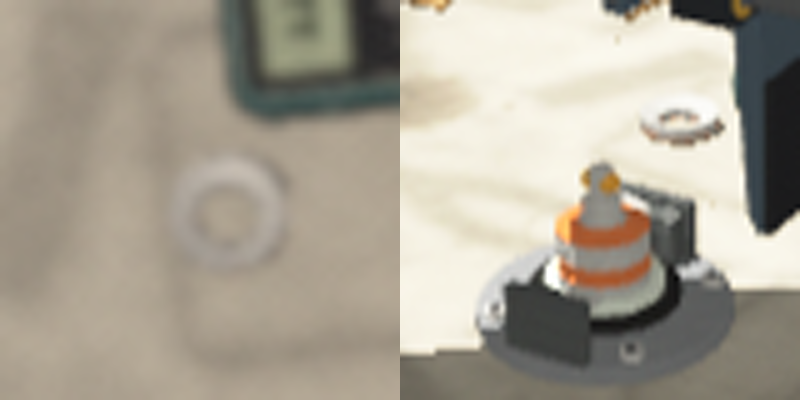

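```bash
python3 - <<'E'
from h import *
p=px2w("top",218.06,156.2,.011)[:2];print(p)
pick(p,.006,d=-50,o=.066)
if .044<arm.current_width()<.049: print(place(.057,.006))
go([.42,-.28,.2],105)
im,w=washers();im2=seg("scene")
a=crop(im,129,219,50,50,400,400)
cv2.imwrite("pics/p4.png",np.hstack([a,crop(im2,237,215,80,80,400,400)]))
E
```

```text
[0.6893 0.0927]
grip1 t51.9 p [0.6898 0.0927 0.0067] F [-0.1717  0.4818  6.0688] w 0.0453 g 30.0
grip2 t53.5 p [0.6893 0.0927 0.006 ] F [-0.1709 -1.5248  0.4189] w 0.0462 g 30.0
lifted t54.4 p [0.6886 0.0927 0.1488] F [-0.44   -0.2229 -0.885 ] w 0.0463 g 30.0
tip t55.7 p [ 0.5198 -0.0289  0.1049] F [-0.5317  0.0617 -0.1932] w 0.0457 g 30.0
low t56.7 p [ 0.5191 -0.0293  0.0647] F [ 0.5306 -0.5732 -1.0921] w 0.0462 g 30.0
up t57.8 p [ 0.5188 -0.0292  0.1692] F [-1.4379 -0.3404 -0.0375] w 0.0601 g 0.0
True
```

View pics/p4.png

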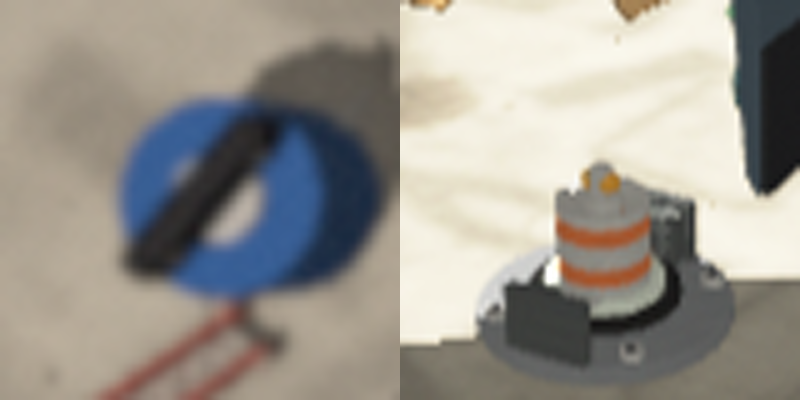

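```bash
python3 - <<'E'
from h import *
d=px2w("top",131.4,218.2,.08);h=px2w("top",128.9,218.0,.11);print(d,h)
p=(d+h)[:2]/2;a=-44
arm.grip(.06); arm.move_to([*p,.20],rot(a+90)); print(arm.current_joint_positions())
arm.move_l([*p,.086],feed=.12); arm.grip(.005); st("across"); 
arm.grip(.03); arm.move_l([*p,.15],feed=.2); arm.grip(.0905); arm.move_to([*p,.15],rot(a))
im=seg("top");u,v=w2px("top",[*p,.11]);cv2.imwrite("pics/cov.png",crop(im,u,v,80,60,800,600))
for z in(.118,.108,.098,.092):
    arm.move_l([*p,z],feed=.06)
    if abs(arm.current_force()[2])>6: st("touch"); break
else:
    arm.grip(.06); st("length")
E
```

```text
[0.4962 0.3331 0.08  ] [0.4963 0.3297 0.11  ]
[ 27.9412  26.761   82.2714  -0.008   70.9691 -18.0358]
across t63.2 p [0.4963 0.3314 0.086 ] F [ 0.3647 -0.5694  0.8716] w 0.0138 g 30.0
length t68.7 p [0.4964 0.3314 0.0921] F [ 0.5054 -0.3288  1.8108] w 0.0700 g 30.0
```

```bash
python3 - <<'E'
from h import *
p=arm.current_ee_pos()[:2];a=-44
arm.grip(.0905); arm.move_l([*p,.15],feed=.15); arm.grip(.04); arm.move_to([*p,.15],rot(a+90))
arm.move_l([*p,.086],feed=.15); arm.grip(.005); st("across")
arm.move_l([*p,.21],feed=.15); st("lift")
arm.move_to([*C,.21],rot(5)); st("over")
print(arm.current_joint_positions())
for z in(.18,.16,.14,.13,.12,.112,.109):
    arm.move_l([*C,z],feed=.06); F=arm.current_force(); print(z,F)
    if F[2]>5: break
im=seg("scene");b=seg("top");u,v=w2px("top",[*C,.06])
cv2.imwrite("pics/low.png",np.hstack([crop(b,u,v,60,60,400,400),crop(im,237,205,80,80,400,400)]))
E
```

```text
across t73.2 p [0.4966 0.3315 0.0865] F [-1.0153 -0.35    6.4526] w 0.0139 g 30.0
lift t74.2 p [0.4959 0.3311 0.209 ] F [-0.5557  0.1435 -2.8428] w 0.0140 g 30.0
over t75.5 p [ 0.5195 -0.0285  0.2099] F [-0.6487  0.411  -1.662 ] w 0.0139 g 30.0
[ -9.7263  20.1378  92.0533   0.0173  67.8165 -14.8137]
0.18 [ 0.0013 -0.1066 -2.258 ]
0.16 [ 0.4801 -0.2296 -2.04  ]
0.14 [ 0.0699 -0.4697 -2.2299]
0.13 [ 0.001   0.0236 -2.0805]
0.12 [-0.2665 -0.1742 -2.2127]
0.112 [ 0.4539  0.4188 -2.3761]
0.109 [ 0.0214 -0.2931 -1.8333]
```

View pics/low.png

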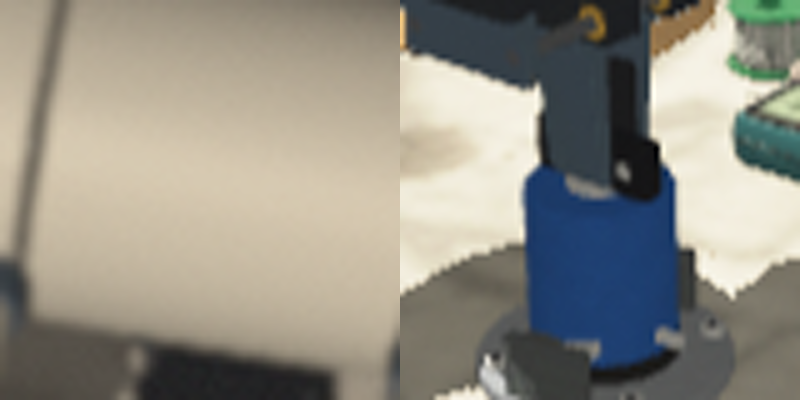

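```bash
python3 - <<'E'
from h import *
for z in(.106,.104,.102,.1005):
    arm.move_l([*C,z],feed=.03); print(z,arm.current_force())
def turn(off,z):   # pin angle ccw of cartridge x
    arm.move_to([*C,z],rot(15+off-90)); f,t=arm.current_force(),arm.current_torque()
    print(off,f,t,"z %.4f"%arm.current_ee_pos()[2]); return t
t0=arm.current_torque()
for off in list(range(70,5,-10))+[5,2,0,-1,-2,-3,-4,-5,-6,-7,-8]:
    t=turn(off,.1005 if off>5 else .0998)
    if abs(t[2]-t0[2])>2.5 or np.linalg.norm(arm.current_force())>40: print("stop");break
E
```

```text
0.106 [-0.3173  0.1391 -2.8967]
0.104 [ 0.3719 -0.9463  1.4216]
0.102 [ 0.367  -0.5823  3.6858]
0.1005 [0.2374 0.2978 5.5408]
70 [-0.0386  0.4558  6.0813] [-0.144  -0.0002 -0.1712] z 0.1006
60 [0.0983 0.8307 4.8383] [-0.1262  0.0852 -0.157 ] z 0.1006
50 [1.5334 0.8357 4.7498] [-0.1572  0.0543 -0.1316] z 0.1005
40 [-0.5685 -0.2597  5.2587] [-0.1497  0.1044 -0.1695] z 0.1006
30 [-0.7019  0.4526  5.1104] [-0.1658  0.1018 -0.1825] z 0.1006
20 [0.8043 0.0272 5.6868] [-0.1501  0.1194 -0.128 ] z 0.1006
10 [-0.4994  0.0348  5.4621] [-0.0881  0.1144 -0.1243] z 0.1006
5 [0.0531 0.5884 6.5391] [-0.1434  0.1832 -0.1418] z 0.0999
2 [ 0.0325 -0.5328  5.6021] [-0.1069  0.184  -0.1205] z 0.0999
0 [-0.2645  0.0017  5.5552] [-0.1027  0.2057  0.0011] z 0.0999
-1 [-0.0364 -0.9184  5.6152] [-0.0892  0.1548  0.0591] z 0.0999
-2 [0.0753 1.3141 5.9016] [0.1819 0.163  0.1667] z 0.0999
-3 [-0.3728  3.7711  5.5719] [0.7266 0.1539 0.6711] z 0.0999
-4 [0.529  3.6049 6.2455] [0.653  0.1221 0.9975] z 0.0999
-5 [-0.5722  4.1096  5.2899] [0.6017 0.2143 1.0263] z 0.0999
-6 [-0.1068  3.504   6.995 ] [0.4793 0.3575 1.19  ] z 0.0999
-7 [-0.9533  3.1693  6.9821] [0.4644 0.4001 1.2051] z 0.0999
-8 [-2.1037  2.4952  8.0804] [0.4113 0.5759 1.2281] z 0.0999
```

```bash
python3 - <<'E'
from h import *
arm.grip(.05); st("open"); R=arm.current_tool_rot()
arm.move_l([*C,.19],feed=.12); 
arm.move_to([.42,-.28,.25],rot(-75)); arm.sleep(1)
im=seg("scene");b=seg("top");u,v=w2px("top",[*C,.06])
cv2.imwrite("pics/fin.png",np.hstack([crop(b,u,v,50,50,400,400),crop(im,237,205,80,80,400,400)]))
st()
E
```

```text
open t84.9 p [ 0.5193 -0.0293  0.0998] F [-0.1082  0.4992 -0.6203] w 0.0496 g 0.0
 t88.0 p [ 0.42 -0.28  0.25] F [-0.0135  0.4359 -0.0369] w 0.0500 g 0.0
```

View pics/fin.png

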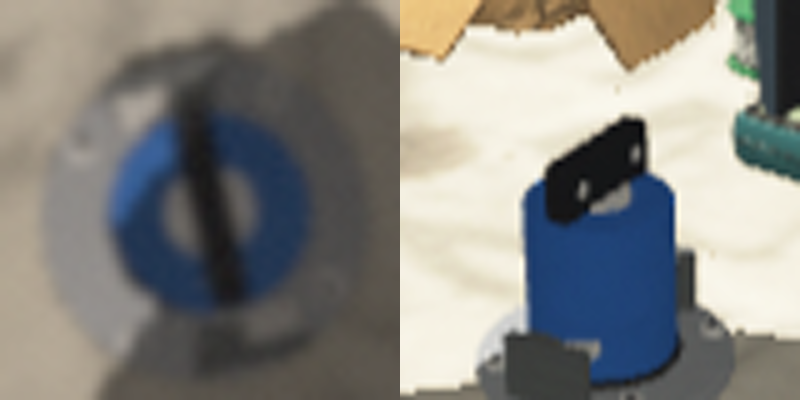

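```bash
python3 - <<'E'
from h import *
r=lambda o:rot(15+o-90)
arm.move_to([*C,.19],r(-5)); arm.move_l([*C,.103],feed=.12); arm.grip(.005); st("grip"); print(arm.current_torque())
arm.move_to([*C,.103],r(-8)); print(arm.current_torque())
arm.move_to([*C,.103],r(-5)); print(arm.current_torque())
arm.grip(.05); arm.move_l([*C,.2],feed=.12); arm.move_to([.42,-.28,.25],r(-5)); arm.sleep(.5)
b=seg("top");u,v=w2px("top",[*C,.06]);im=seg("scene")
a=cv2.resize(b[96:288,160:416],(400,300));
cv2.imwrite("pics/end.png",np.hstack([cv2.copyMakeBorder(a,0,100,0,0,0),crop(b,u,v,50,50,400,400)]))
E
```

```text
grip t90.5 p [ 0.5193 -0.0291  0.1031] F [-0.075   3.2206  3.3641] w 0.0148 g 29.8
[0.6331 0.2076 0.7425]
[0.6716 0.2841 1.182 ]
[0.6897 0.261  0.7356]
```

View pics/end.png

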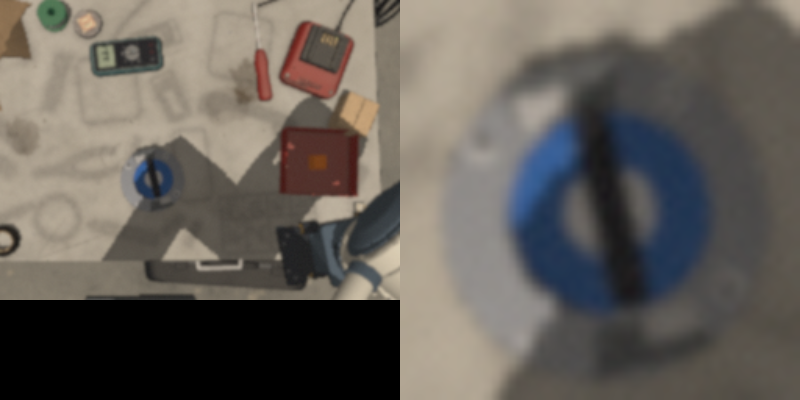

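The cover is hard against the stops: the torque rises at once and the handle holds its angle. The cap is in the tray at about (318,162), and the bystanders have not moved.

```bash
python3 -c "
from rig import arm
print(arm.sign_off(),arm.current_t())"
```

```text
the job is handed in; nothing more can be done
the job is handed in; nothing more can be done
```

The job is handed in: the cap is in the red tray, all four washers are stacked alternately on the arbor, and the blue cover is turned clockwise hard against its stops. The multimeter, tape and screwdriver were left alone.

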